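Refit the speed knob of the modelling turntable and hold it pressed in

TASK

The blue speed knob has come off the control box of the modelling turntable. First press the red stop button on the box fully down and let it come up again. Then pick up the knob, turn it so that its white pointer lines up with the yellow mark of the shaft, push it fully home onto the D-shaft, and keep pushing so that knob and shaft are pressed right down against the shaft's spring: finish while still holding the knob pressed down like that, without letting go, and leave the loose things around alone.

Things in the scene. Friction and masses are not known exactly. Their poses are not given: they have to be found in the camera images.
- knob: loose blue knob standing on the table, bore underneath. Solid block 30 mm wide (y), 38 mm high, x -18 to +18 mm, with a wedge nose out to x = +25 mm; white pointer line on the top and down the nose. Grip it across its flat sides (y = -15 and +15). Origin: on the bore's axis at the underside; z up, x towards the pointer. Starts with the pointer within 0.7 rad of world +x
- knob_pointer (a point): foot of the knob's nose: 25 mm from the bore's axis in the pointer direction, at the underside; axes as the knob's. The knob (60 g) has a bore open below, 16 mm deep: round, radius 9.7 mm, with a key flat 3.7 mm from the axis on the pointer (+x) side
- control_box: grey box with a white top plate, 150 mm (x) by 260 mm (y) by 70 mm high, fixed to the table, yaw within about 0.2 rad. Origin: centre of its underside. Its shaft stands at y = -70 mm, its red button at y = +75 mm, both at x = 0 in its frame
- spindle_seat (a point): point on the shaft's axis at the top of its black collar (60 mm disc, 11 mm above the box's top), on which the knob's underside rests when home. Moves with the shaft; z up, x towards the shaft's flat and yellow mark, at the start within 0.7 rad of world +x. The brass D-shaft stands up 14 mm from here (last 2.5 mm slightly narrower): radius 9 mm, flat 3 mm from the axis on the +x side
- spindle_mark (a point): point at the yellow mark on the collar, 25 mm from the shaft's axis on the flat side, at collar height; axes as spindle_seat. Meets knob_pointer when the knob is home: it fits one way only, its axes along spindle_seat's, with about 0.7 mm and 0.2 rad of play. The shaft can be turned, stiffly (0.05 N m)
- plunger (a joint): how far shaft and collar are pressed straight down into the box, m: 0 up (as at the start), 0.006 pressed right down onto a hard stop. Spring: starts to give at about 3 N, about 8.5 N at the stop; springs up when released
- stop_button (a joint): how far the stop button is pressed, m: 0 up, 0.006 fully down; spring, about 5 N when fully down
- stop_button_top (a point): centre of the top of the red round stop button (34 mm across, in a black housing 50 mm across), about 92 mm above the table; it is pressed straight down
- tape_roll: yellow roll of tape lying flat, 60 mm across, 25 mm high, hole 38 mm; origin: centre of its underside; leave alone
- paint_jar: red paint jar with a green cap, 52 mm across, 60 mm high; origin: centre of its underside; leave alone
- mug: white mug, 80 mm across, 90 mm high; origin: centre of its underside; leave alone
- tub: white and blue plastic tub, 116 mm across, 100 mm high; origin: centre of its underside; leave alone
- flask: steel flask with a black cap, 70 mm across, 170 mm high; origin: centre of its underside; leave alone
- spatula: spatula, 200 mm long, lying flat at the back; leave alone
Mind the look-alikes: they are no part of the job. What is meant by the knob is not turquoise, and is the smaller of those in its own colour.

How it is judged:
On the way, in this order (a step that is already met when the one before it is completed fails the run):
1. the stop button is pressed fully down (value of joint stop_button above 0.005 m), for 0.05 s.
2. the stop button has come up again (value of joint stop_button below 0.0015 m), for 0.1 s.
3. the knob is home on the D-shaft, pointer at the yellow mark (z of knob in the frame of spindle_seat below 0.003 m and horizontal distance between knob and spindle_seat below 0.003 m and distance between knob_pointer and spindle_mark below 0.007 m), for 0.2 s.
At the end, for the whole second after the job is handed in: Knob underside within 3 mm of the collar, axis within 3 mm of the shaft's, pointer within 7 mm of the yellow mark, upright within 0.1 rad; stop button up (under 1.5 mm); the fingers still hold or press the knob (over 2 N), keeping the shaft at least 4 of its 6 mm down (all of step 3 and angle between knob's own z axis and vertical below 0.1 rad and value of joint plunger above 0.004 m and value of joint stop_button below 0.0015 m and contact force between the fingers and knob above 2 N); the arm keeps its last pose, push and grip.
It fails at once if a loose thing that is not part of the job is moved by more than 30 mm (distance of any of tape_roll, paint_jar, mug, tub, flask, spatula from where it was at the start of the episode above 0.03 m).
It also fails if it takes over 48 s, if anything falls off the work surface, if the arm or the gripper's body presses on something with over 40 N, if the wrist force passes 120 N, or if a joint passes its speed limit or range.

ROBOT

A 6-joint arm with a two-finger parallel gripper is mounted at the origin on the work surface. World frame = base frame: x ahead of the robot, y to its left, z up, the work surface at z = 0. Lengths are in m, angles in rad, forces in N, time in s.
With the tool pointing down it reaches from about 0.35 to 0.85 m from the base axis. Payload 8.1 kg.
Tool frame: the origin (TCP) lies where the fingers leave the gripper's body, on its centre line; the fingertips stand 84 mm ahead of it and the grasp point (between the pads) lies 65 mm ahead of it; z points along the fingers, y is the line along which they close (so a half turn about z gives the same grasp; the last joint's range is limited). The gripper opens to 93 mm and grips with 3 to 60 N. Pads are 15 mm wide; open, the fingers measure 128 mm over their backs; the gripper's body (75 mm by 188 mm) begins 65 mm behind the grasp point.
Start: joints at [-1.415, 0.13, 1.488, -0, 1.523, -0.085], TCP at [0.143, -0.583, 0.303] pointing down, gripper open.
Joint ranges: [-2.96, 2.96], [-0.89, 2.26], [0.02, 2.5], [-1.34, 4.48], [0, 2.73], [-2.66, 2.66]. Speed limits (rad/s): [2.39, 2.39, 2.79, 3.14, 3.14, 3.14].

INTERFACE

Orientations are given as a unit quaternion [x, y, z, w].
In Python, from bench import r, vision, job gives the robot as it stands.
- The arm moves only by the tool step_arm, never from a script. Its argument "increments" is a list of rows, each an object of numbers: "x", "y", "z": the shift along the tool's x, y, z in cm; "yaw": the turn about the tool's z in degrees. A call has 1 to 8 rows; each row is the pose to reach, as a shift and turn from the pose commanded when the call began, along the tool's axes at that moment; what a row does not reach only later rows make up. A row lasts 1/8 s, in which the tool goes at most 62.5 mm and 10.7 degrees, less where a joint would pass 70% of its speed; a pose out of reach is approached as far as the arm can. A call with a gripper value outside its range is refused whole. "hand" is the finger opening in cm, from 0 to 9.3, set as the call begins (left out, the last holds). The fingers move at their own pace and stop on an object; "grip_force" is the grip in N (left out, the last holds). Time passes only in rows, so rows that repeat a pose let the fingers close. It gives the time, the measured TCP pose, the force, the opening and the grip force at its end, in the units of the state.
- r.get_state(): the state, without advancing time (a new reading comes with each control period).
- vision.get_image(name): name is "side" or "top" or "wrist"; returns a dict with "pixels" (420x560x3 uint8, red, green, blue), "depth" (420x560 float32, m along the optical axis (not along the pixel's ray), 0 where there is no reading), "camera_matrix" (3x3 intrinsics, pixels), "D" ([k1, k2, p1, p2, k3] as OpenCV has them; the pictures are not rectified), "world_from_camera" (4x4, takes a point from camera to world coordinates); the wrist camera has in their place "tool_from_camera" (4x4, takes a point from camera to tool coordinates, whose origin is the TCP and whose axes are the flange's). Camera axes: x right, y up, looking along -z (the intrinsics and any distortion apply to the point x, -y, -z); pixel columns grow to the right and rows downward; lengths in m; the calibration is good to about 2 mm. A picture is of the moment at which its call begins: read the wrist's pose just before it.
- job.hand_in(): hands the job in; it is judged then, once.
Trained networks look in a picture, given as the dict that the camera call returned (one of the last four; its "shot" number tells which), for a name from the list of things; names that differ only in an ending like _2 or _b are one class to them, and where a whole thing is asked for, a point or a joint stands for the part that bears it (a point fixed in the world has none). Each returns a list of dicts, best first, with "conf" (0 to 1); they miss things now and then, are a little off and sometimes report something else, mostly with a low value. They report only what shows in the picture. A call takes as long as a camera call. They do not tell look-alikes from the thing itself.
- vision.spot_in(thing, picture): "rect" ([left, top, width, height] as shares, 0 to 1, of the picture: columns of its width, rows of its height, round what is visible of it).
- vision.cut_out(thing, picture): "mask" (420x560 bool, what is visible of it) and "rect" ([left, top, width, height] as shares, 0 to 1, of the picture: columns of its width, rows of its height, round what is visible of it).
- vision.mark_of(thing, picture): "xy" ([column, row] as shares, 0 to 1, of the picture: columns of its width, rows of its height: a listed point, or the origin of a listed thing).
The state is a dict: "time": time; "q": joint angles; "qvel": joint speeds; "joint_efforts": joint torques, N m; "eef_pos": TCP position; "eef_rot": TCP orientation; "force": force on the tool from outside, world axes, zero at the start; "ft_torque": the same for the moment, N m; "grip_width": finger opening in m; "gripper_force": force on a finger pad.
Only numpy, scipy, OpenCV 4.12 (cv2) and the standard library are available. Lean on these libraries where they do the work, as an engineer would, in place of code of your own. Each camera call takes 0.05 s, during which the arm holds its last target. There are 200 camera calls.

## Working session

There is one attempt and no reset: what is moved stays moved. The work goes in short steps, Python scripts to look and compute and a tool call to move; the robot and the scene stay as the last step left them, time stands still between calls to the robot, and variables do not carry over. Pictures are saved under pics/ and viewed, at most 10 in all, crops included, and the job is handed in when it is done.

Besides the shell and the picture viewer there is one more tool, called after "Request:" as name([rows], argument=value, ...), one row to a line, values as JSON. step_arm: Moves the arm, as the interface text tells. Its arguments: {"type":"object","properties":{"increments":{"type":"array","items":{"type":"object","properties":{"x":{"type":"number"},"y":{"type":"number"},"z":{"type":"number"},"yaw":{"type":"number"}}}},"hand":{"type":"number"},"grip_force":{"type":"number"}},"required":["increments"]}

```bash
mkdir -p pics; ls
cat > h.py <<'E'
import numpy as np, cv2
from bench import r, vision, job
from scipy.spatial.transform import Rotation as R
def shot(n):
    s=r.get_state(); im=vision.get_image(n)
    if n=='wrist':
        T=np.eye(4);T[:3,:3]=R.from_quat(s['eef_rot']).as_matrix();T[:3,3]=s['eef_pos']
        im['W']=T@np.array(im['tool_from_camera'])
    else: im['W']=np.array(im['world_from_camera'])
    return im
def save(im,f): cv2.imwrite('pics/'+f,np.ascontiguousarray(im['pixels'][:,:,::-1]))
def ray(im,uv):
    p=cv2.undistortPoints(np.array([[uv]],float),np.array(im['camera_matrix']),np.array(im['D']))[0,0]
    return np.array([p[0],-p[1],-1.])
def at_z(im,uv,z):
    d=im['W'][:3,:3]@ray(im,uv);o=im['W'][:3,3];return o+d*(z-o[2])/d[2]
def cloud(im,mask=None):
    d=im['depth'];v,u=np.nonzero((d>0)&(mask if mask is not None else True))
    p=cv2.undistortPoints(np.stack([u,v],1).astype(float)[:,None],np.array(im['camera_matrix']),np.array(im['D']))[:,0]
    z=d[v,u];P=np.stack([p[:,0]*z,-p[:,1]*z,-z],1)
    return P@im['W'][:3,:3].T+im['W'][:3,3],u,v
def proj(im,P):
    c=np.linalg.inv(im['W'])@np.r_[P,1];c=c[:3]*[1,-1,-1]
    return cv2.projectPoints(c[None],np.zeros(3),np.zeros(3),np.array(im['camera_matrix']),np.array(im['D']))[0][0,0]
def px(xy): return np.array(xy)*[560,420]
E
python3 - <<'E'
from h import *
im=shot('top');save(im,'top.png')
for t in ['knob','control_box','stop_button_top','spindle_seat','spindle_mark','knob_pointer','mug','tub','flask','paint_jar','tape_roll','spatula']:
    zz={'knob':0,'knob_pointer':0,'stop_button_top':.092,'spindle_seat':.081,'spindle_mark':.081}.get(t,0)
    for d in vision.mark_of(t,im)[:3]: print(t,round(d['conf'],2),px(d['xy']).round(),at_z(im,px(d['xy']),zz).round(4))
s=r.get_state();print(s['time'],s['eef_pos'],s['eef_rot'],s['grip_width'])
E
```

```text
pics
knob 0.75 [386. 189.] [ 0.6316 -0.2444  0.    ]
knob 0.7 [386. 202.] [ 0.5926 -0.2428  0.    ]
knob 0.68 [389. 167.] [ 0.7033 -0.2557  0.    ]
control_box 0.61 [246. 209.] [0.5739 0.1955 0.    ]
control_box 0.58 [413. 244.] [ 0.4604 -0.3241  0.    ]
control_box 0.52 [230. 154.] [0.7494 0.2438 0.    ]
stop_button_top 0.54 [217. 200.] [0.593  0.2727 0.092 ]
spindle_seat 0.73 [268. 204.] [0.58   0.1238 0.081 ]
spindle_mark 0.7 [269. 196.] [0.6061 0.1212 0.081 ]
knob_pointer 0.85 [388. 175.] [ 0.6781 -0.2531  0.    ]
knob_pointer 0.72 [371. 224.] [ 0.5221 -0.1941  0.    ]
knob_pointer 0.68 [390. 193.] [ 0.6209 -0.2573  0.    ]
mug 0.81 [296. 139.] [0.7937 0.0363 0.    ]
tub 0.59 [346. 152.] [ 0.7518 -0.1212  0.    ]
flask 0.89 [136. 277.] [0.3667 0.5357 0.    ]
paint_jar 0.76 [354. 243.] [ 0.4641 -0.138   0.    ]
tape_roll 0.57 [413. 244.] [ 0.4592 -0.3234  0.    ]
spatula 0.85 [229. 154.] [0.7491 0.2457 0.    ]
0.65 [ 0.14310967 -0.58268404  0.30275885] [9.92761732e-01 1.20100556e-01 8.36100481e-06 7.20642457e-06] 0.09295254578586708
```

View pics/top.png

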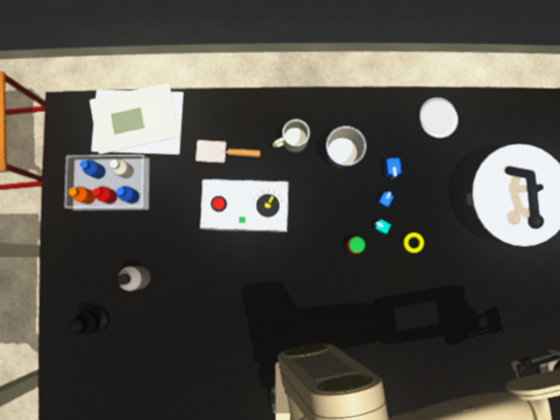

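The small blue knob is at about pixel (386,199), with a larger blue one at (394,167) and a turquoise one at (383,226). The box's button is at (218,203) and its shaft at (268,205). I'll move above the knob area for a closer look.

Request:
step_arm([
  {"x": 5.4, "y": -2.9, "z": -1, "yaw": 3},
  {"x": 10.7, "y": -5.9, "z": -2, "yaw": 6},
  {"x": 16, "y": -8.8, "z": -3, "yaw": 10},
  {"x": 21.4, "y": -11.7, "z": -4, "yaw": 13.8},
  {"x": 26.7, "y": -14.7, "z": -5, "yaw": 13.8},
  {"x": 32, "y": -17.6, "z": -6, "yaw": 13.8},
  {"x": 37.5, "y": -20.6, "z": -7, "yaw": 13.8},
  {"x": 40, "y": -22, "z": -7, "yaw": 13.8},
])

```text
time: 1.65
eef_pos: [0.4813, -0.2713, 0.374]
eef_rot: [1.0, 0.001, 0.001, 0.0]
force: [-1.3, 0.2, -0.5]
grip_width: 0.0933
gripper_force: 0.0
```

Run:
```python
from h import *
s=r.get_state();print(s['time'],s['eef_pos'],s['eef_rot'])
im=shot('wrist');save(im,'w1.png');print(np.array(im['tool_from_camera']).round(3),im['camera_matrix'])
for t in ['knob','knob_pointer']:
    for d in vision.mark_of(t,im)[:4]: print(t,round(d['conf'],2),px(d['xy']).round(),at_z(im,px(d['xy']),0).round(4))
```

```text
1.65 [ 0.481253   -0.27131777  0.37400382] [9.99998488e-01 1.36030367e-03 1.01878797e-03 3.68629060e-04]
[[-0.001  0.964  0.265  0.072]
 [ 1.     0.002 -0.001  0.001]
 [-0.001  0.265 -0.964 -0.083]
 [ 0.     0.     0.     1.   ]] [[376.67414717   0.         284.18179696]
 [  0.         376.67414717 207.27044706]
 [  0.           0.           1.        ]]
knob 0.86 [251.  65.] [ 0.5976 -0.2357  0.    ]
knob 0.67 [176. 181.] [ 0.4614 -0.1392  0.    ]
knob 0.65 [244. 140.] [ 0.5116 -0.2256  0.    ]
knob_pointer 0.69 [263.  42.] [ 0.6214 -0.2498  0.    ]
knob_pointer 0.59 [225. 129.] [ 0.5253 -0.203   0.    ]
```

View pics/w1.png

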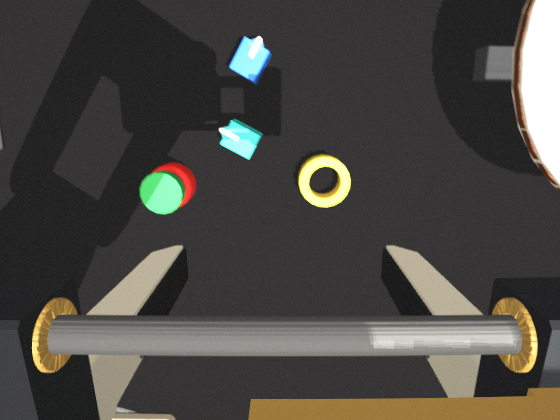

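The blue knob is at (250,60), nose up-right (about -0.5 rad). The turquoise one is at (240,138). Next I'll look over the box.

Request:
step_arm([
  {"y": -5.9},
  {"y": -11.8},
  {"y": -17.7},
  {"y": -23.6},
  {"y": -29.5},
  {"y": -35.4},
  {"y": -41.3},
  {"y": -45},
], hand=0)

```text
invalid input at $.increments[0]: expected keys x, y, z, yaw
```

Request:
step_arm([
  {"y": 0},
])

```text
invalid input at $.increments[0]: expected keys x, y, z, yaw
```

Run:
```python
from h import *
s=r.get_state();print(s['time'],s['eef_pos'],s['eef_rot'])
im=shot('wrist');save(im,'w2.png')
for t,z in [('stop_button_top',.092),('spindle_seat',.081),('spindle_mark',.081),('control_box',0)]:
    for d in vision.mark_of(t,im)[:2]:
        u=px(d['xy']);print(t,round(d['conf'],2),u.round(),at_z(im,u,z).round(4))
        if t!='control_box':
            m=np.zeros((420,560),bool);c=u.astype(int);m[max(c[1]-2,0):c[1]+3,c[0]-2:c[0]+3]=1
            P=cloud(im,m)[0];print('  cloud',np.median(P,0).round(4))
P,u,v=cloud(im); 
hsv=cv2.cvtColor(im['pixels'],cv2.COLOR_RGB2HSV)[v,u];rgb=im['pixels'][v,u].astype(int)
red=(rgb[:,0]>120)&(rgb[:,1]<70)&(rgb[:,2]<70)&(P[:,2]>.06);print('red',red.sum(),P[red].mean(0).round(4),np.median(P[red],0).round(4))
ye=(hsv[:,0]>20)&(hsv[:,0]<35)&(hsv[:,1]>120)&(hsv[:,2]>120)&(P[:,2]>.05)&(P[:,2]<.13)&(P[:,0]<.72);print('yel',ye.sum(),P[ye].mean(0).round(4))
pl=(rgb.min(1)>170)&(abs(P[:,2]-.07)<.006)&(abs(P[:,1]-.2)<.17)&(abs(P[:,0]-.58)<.12);Q=P[pl];print('plate',pl.sum(),np.median(Q[:,2]),cv2.minAreaRect(Q[:,:2].astype(np.float32)))
```

```text
1.8 [ 0.47992228 -0.27253085  0.37271992] [ 9.99998995e-01  1.41735709e-03 -3.81835969e-05  1.40736431e-05]
red 1 [ 0.4896 -0.5185  0.1203] [ 0.4896 -0.5185  0.1203]
yel 0 [nan nan nan]
plate 0 nan ((0.0, 0.0), (0.0, 0.0), 0.0)<stdin>:13: RuntimeWarning: Mean of empty slice.
  ret = um.true_divide(
  return _methods._mean(a, axis=axis, dtype=dtype,
  ret = ret.dtype.type(ret / rcount)
```

View pics/w2.png

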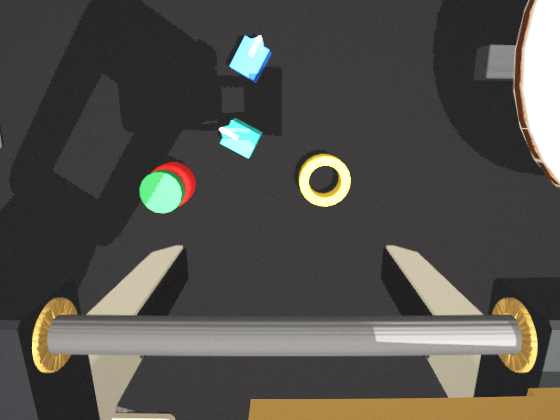

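All four keys are needed in every row. The picture shows the same view as before, so the arm hasn't moved.

Request:
step_arm([
  {"x": 0, "y": -5.9, "z": 0, "yaw": 0},
  {"x": 0, "y": -11.8, "z": 0, "yaw": 0},
  {"x": 0, "y": -17.7, "z": 0, "yaw": 0},
  {"x": 0, "y": -23.6, "z": 0, "yaw": 0},
  {"x": 0, "y": -29.5, "z": 0, "yaw": 0},
  {"x": 0, "y": -35.4, "z": 0, "yaw": 0},
  {"x": 0, "y": -41.3, "z": 0, "yaw": 0},
  {"x": 0, "y": -45, "z": 0, "yaw": 0},
], hand=0)

```text
time: 3.05
eef_pos: [0.4788, 0.1779, 0.3729]
eef_rot: [1.0, 0.0, 0.0, -0.0]
force: [0.2, -0.9, -0.1]
grip_width: 0.0176
gripper_force: 0.0
```

Request:
step_arm([
  {"x": 0, "y": 0, "z": 0, "yaw": 0},
])

```text
time: 3.18
eef_pos: [0.4789, 0.1777, 0.3726]
eef_rot: [1.0, 0.001, -0.0, -0.0]
force: [0.6, 0.5, -0.3]
grip_width: 0.0079
gripper_force: 0.0
```

```bash
cat > box.py <<'E'
from h import *
import sys
s=r.get_state();print(s['time'],s['eef_pos'],s['eef_rot'])
im=shot('wrist');save(im,sys.argv[1])
for t,z in [('stop_button_top',.092),('spindle_seat',.081),('spindle_mark',.081),('control_box',0)]:
    for d in vision.mark_of(t,im)[:2]:
        u=px(d['xy']);print(t,round(d['conf'],2),u.round(),at_z(im,u,z).round(4))
        if t!='control_box':
            m=np.zeros((420,560),bool);c=u.astype(int);m[max(c[1]-2,0):c[1]+3,c[0]-2:c[0]+3]=1
            P=cloud(im,m)[0];print('  cloud',np.median(P,0).round(4))
P,u,v=cloud(im); 
hsv=cv2.cvtColor(im['pixels'],cv2.COLOR_RGB2HSV)[v,u];rgb=im['pixels'][v,u].astype(int)
red=(rgb[:,0]>120)&(rgb[:,1]<70)&(rgb[:,2]<70)&(P[:,2]>.06);print('red',red.sum(),P[red].mean(0).round(4),np.median(P[red],0).round(4))
ye=(hsv[:,0]>20)&(hsv[:,0]<35)&(hsv[:,1]>120)&(hsv[:,2]>120)&(P[:,2]>.05)&(P[:,2]<.13)&(P[:,0]<.72);print('yel',ye.sum(),P[ye].mean(0).round(4))
pl=(rgb.min(1)>170)&(abs(P[:,2]-.07)<.006)&(abs(P[:,1]-.2)<.17)&(abs(P[:,0]-.58)<.12);Q=P[pl];print('plate',pl.sum(),np.median(Q[:,2]),cv2.minAreaRect(Q[:,:2].astype(np.float32)))
E
python3 box.py w3.png
```

```text
3.175 [0.47886916 0.17767459 0.37259825] [ 9.99999357e-01  1.11322382e-03 -1.60918696e-04 -1.42498953e-04]
stop_button_top 0.73 [182.  67.] [0.5835 0.2696 0.092 ]
  cloud [0.5843 0.2701 0.0926]
spindle_mark 0.56 [353.  51.] [0.5989 0.1117 0.081 ]
  cloud [0.5992 0.1122 0.0825]
spindle_mark 0.32 [181.  67.] [0.5844 0.2731 0.081 ]
  cloud [0.5843 0.271  0.0923]
control_box 0.65 [263.  81.] [0.5762 0.2002 0.    ]
red 1018 [0.5847 0.2682 0.0925] [0.585  0.2681 0.0925]
yel 389 [0.5846 0.1198 0.0886]
plate 29669 0.0706634650065377 ((0.5786870121955872, 0.1924799680709839), (0.253775030374527, 0.14166194200515747), 87.94113159179688)
```

View pics/w3.png

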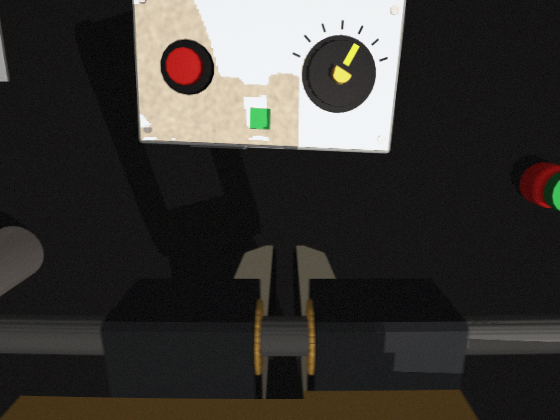

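The button is at (184,67) and the shaft, with its yellow mark up-right, at (340,73). Next: press the button with the fingers closed.

Request:
step_arm([
  {"x": 4, "y": -3.4, "z": 2.5, "yaw": 0},
  {"x": 8, "y": -6.8, "z": 5, "yaw": 0},
  {"x": 10.6, "y": -9.1, "z": 9, "yaw": 0},
  {"x": 10.6, "y": -9.1, "z": 14, "yaw": 0},
  {"x": 10.6, "y": -9.1, "z": 17.5, "yaw": 0},
  {"x": 10.6, "y": -9.1, "z": 18.8, "yaw": 0},
  {"x": 10.6, "y": -9.1, "z": 19.6, "yaw": 0},
  {"x": 10.6, "y": -9.1, "z": 20.0, "yaw": 0},
], hand=0)

```text
time: 4.42
eef_pos: [0.5861, 0.2671, 0.1744]
eef_rot: [1.0, -0.0, 0.001, -0.0]
force: [-2.1, -0.7, 3.3]
grip_width: 0.0007
gripper_force: 1.3
```

Request:
step_arm([
  {"x": 0, "y": 0, "z": 0.3, "yaw": 0},
  {"x": 0, "y": 0, "z": 0.5, "yaw": 0},
  {"x": 0, "y": 0, "z": 0.6, "yaw": 0},
  {"x": 0, "y": 0, "z": 0.6, "yaw": 0},
])

```text
time: 4.92
eef_pos: [0.5862, 0.2673, 0.1702]
eef_rot: [1.0, -0.0, 0.002, -0.0]
force: [-7.0, -6.3, 17.1]
grip_width: 0.0002
gripper_force: 8.4
```

Request:
step_arm([
  {"x": 0, "y": 0, "z": -3, "yaw": 0},
  {"x": 0, "y": 0, "z": -6, "yaw": 0},
  {"x": -1, "y": 5, "z": -8.4, "yaw": 0},
  {"x": -2.5, "y": 10.9, "z": -8.4, "yaw": 0},
  {"x": -4, "y": 16.8, "z": -8.4, "yaw": 0},
  {"x": -5.5, "y": 22.7, "z": -8.4, "yaw": 0},
  {"x": -7, "y": 28.6, "z": -8.4, "yaw": 0},
  {"x": -8.5, "y": 34.5, "z": -8.4, "yaw": 0},
], hand=5.5, grip_force=15)

```text
time: 5.92
eef_pos: [0.4997, -0.0792, 0.2515]
eef_rot: [1.0, 0.0, 0.001, 0.0]
force: [0.9, 0.6, 0.0]
grip_width: 0.0549
gripper_force: 0.0
```

Request:
step_arm([
  {"x": -1.5, "y": 5.5, "z": 0, "yaw": 0},
  {"x": -3, "y": 11, "z": 0, "yaw": 0},
  {"x": -4, "y": 15.8, "z": 0, "yaw": 0},
  {"x": -4, "y": 15.8, "z": 0, "yaw": 0},
])

```text
time: 6.42
eef_pos: [0.4595, -0.2385, 0.2514]
eef_rot: [1.0, -0.002, 0.001, 0.001]
force: [-0.4, 1.5, -0.6]
grip_width: 0.0543
gripper_force: 0.0
```

Run:
```python
from h import *
s=r.get_state();print(s['time'],s['eef_pos'],s['eef_rot'],s['grip_width'])
im=shot('wrist');save(im,'w4.png')
for t in ['knob','knob_pointer']:
    for d in vision.mark_of(t,im)[:4]: print(t,round(d['conf'],2),px(d['xy']).round(),at_z(im,px(d['xy']),0).round(4))
P,u,v=cloud(im);hsv=cv2.cvtColor(im['pixels'],cv2.COLOR_RGB2HSV)[v,u]
near=np.hypot(P[:,0]-.6,P[:,1]+.24)<.045
top=near&(abs(P[:,2]-.038)<.004);Q=P[top]
print('top',top.sum(),np.median(Q[:,2]),cv2.minAreaRect(Q[:,:2].astype(np.float32)))
w=top&(hsv[:,1]<90)&(hsv[:,2]>170);b=top&(hsv[:,1]>120)
print('white',w.sum(),P[w].mean(0),'all',Q.mean(0),'blue hue',np.median(hsv[b,0]) if b.any() else 0)
l=cv2.fitLine(P[w][:,:2].astype(np.float32),cv2.DIST_L2,0,.01,.01).ravel();print('line',l,np.arctan(l[1]/l[0]))
for a in np.arange(-.8,-.2,.02):
    d=np.array([np.cos(a),np.sin(a)]);n=np.array([-d[1],d[0]])
    f,g=Q[:,:2]@d,Q[:,:2]@n;f1,f0=np.percentile(f,[99,1]);g1,g0=np.percentile(g,[99,1])
    print(round(a,2),'L',round((f1-f0)*1e3,1),'W',round((g1-g0)*1e3,1),'ctr',((f0+.018)*d+(g0+g1)/2*n).round(4))
```

```text
6.425 [ 0.45949535 -0.23851407  0.25137257] [ 9.99997312e-01 -2.15019994e-03  6.04474849e-04  6.21552630e-04] 0.05433109135258148
knob 0.92 [277.  18.] [ 0.5996 -0.2359  0.    ]
knob 0.78 [269. 125.] [ 0.514  -0.2277  0.    ]
knob_pointer 0.61 [237. 109.] [ 0.5274 -0.2008  0.    ]
top 1546 0.03862444001938847 ((0.5967950820922852, -0.2365354299545288), (0.030014390125870705, 0.03240863233804703), 59.974361419677734)
white 1364 [ 0.59348089 -0.23573822  0.03867005] all [ 0.59277578 -0.23617268  0.03855969] blue hue 104.0
line [ 0.15209657 -0.98836565  0.5934809  -0.23573822] -1.4181072
-0.8 L 34.3 W 29.6 ctr [ 0.5952 -0.2381]
-0.78 L 34.0 W 29.6 ctr [ 0.5954 -0.2381]
-0.76 L 33.7 W 29.6 ctr [ 0.5956 -0.2381]
-0.74 L 33.4 W 29.6 ctr [ 0.5959 -0.2381]
-0.72 L 33.1 W 29.5 ctr [ 0.5961 -0.2381]
-0.7 L 32.7 W 29.4 ctr [ 0.5964 -0.2382]
-0.68 L 32.3 W 29.2 ctr [ 0.5967 -0.2382]
-0.66 L 31.9 W 29.1 ctr [ 0.597  -0.2381]
-0.64 L 31.6 W 29.1 ctr [ 0.5972 -0.2381]
-0.62 L 31.2 W 29.2 ctr [ 0.5974 -0.238 ]
-0.6 L 30.8 W 29.1 ctr [ 0.5977 -0.238 ]
-0.58 L 30.5 W 29.1 ctr [ 0.5979 -0.2379]
-0.56 L 30.1 W 29.1 ctr [ 0.5981 -0.2378]
-0.54 L 29.8 W 29.2 ctr [ 0.5983 -0.2377]
-0.52 L 29.5 W 29.3 ctr [ 0.5984 -0.2376]
-0.5 L 29.3 W 29.4 ctr [ 0.5985 -0.2374]
-0.48 L 29.3 W 29.6 ctr [ 0.5983 -0.2373]
-0.46 L 29.1 W 29.8 ctr [ 0.5982 -0.2372]
-0.44 L 29.0 W 30.2 ctr [ 0.5981 -0.2371]
-0.42 L 29.0 W 30.5 ctr [ 0.5979 -0.237 ]
-0.4 L 28.9 W 30.8 ctr [ 0.5978 -0.2369]
-0.38 L 28.7 W 31.2 ctr [ 0.5977 -0.2369]
-0.36 L 28.6 W 31.4 ctr [ 0.5976 -0.2368]
-0.34 L 28.5 W 31.7 ctr [ 0.5974 -0.2367]
-0.32 L 28.4 W 32.1 ctr [ 0.5973 -0.2366]
-0.3 L 28.2 W 32.5 ctr [ 0.5971 -0.2365]
-0.28 L 28.1 W 32.9 ctr [ 0.597  -0.2364]
-0.26 L 28.0 W 33.2 ctr [ 0.5968 -0.2364]
-0.24 L 27.9 W 33.5 ctr [ 0.5967 -0.2363]
-0.22 L 27.7 W 33.7 ctr [ 0.5966 -0.2363]
-0.2 L 27.6 W 34.0 ctr [ 0.5965 -0.2363]
```

View pics/w4.png

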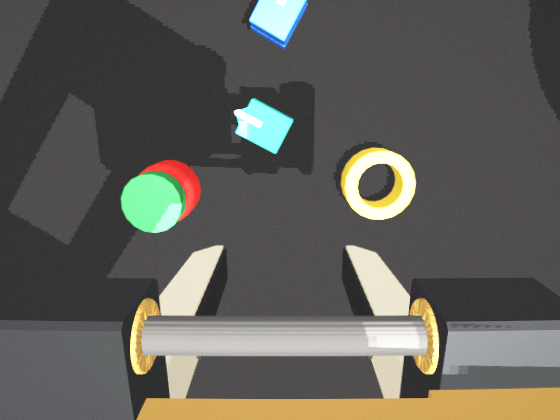

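The knob is cut off at the top edge, around (278,18). I'll move 7 cm forward for a full view.

Request:
step_arm([
  {"x": 5, "y": 0, "z": 0, "yaw": 0},
  {"x": 7, "y": 0, "z": 0, "yaw": 0},
  {"x": 7, "y": 0, "z": 0, "yaw": 0},
])

```text
time: 6.95
eef_pos: [0.5314, -0.2337, 0.2505]
eef_rot: [1.0, 0.002, -0.0, -0.0]
force: [-0.5, 1.1, -0.4]
grip_width: 0.055
gripper_force: 0.0
```

```bash
cat > knob.py <<'E'
from h import *
s=r.get_state();print(s['time'],s['eef_pos'],s['eef_rot'],s['grip_width'])
im=shot('wrist');save(im,'w5.png')
for t in ['knob','knob_pointer']:
    for d in vision.mark_of(t,im)[:4]: print(t,round(d['conf'],2),px(d['xy']).round(),at_z(im,px(d['xy']),0).round(4))
P,u,v=cloud(im)
near=np.hypot(P[:,0]-.6,P[:,1]+.237)<.04
Q=P[near&(abs(P[:,2]-.038)<.005)];print(len(Q),np.median(Q[:,2]),u[near].min(),v[near].min())
# template fit: footprint polygon rendered vs grid of top points
from scipy.optimize import minimize
G=.0005;lo=np.array([.55,-.29]);ij=((Q[:,:2]-lo)/G).astype(int);g=np.zeros((200,200),np.uint8);g[ij[:,0],ij[:,1]]=1
g=cv2.morphologyEx(g,cv2.MORPH_CLOSE,np.ones((7,7),np.uint8))
poly=np.array([[-18,-15],[18,-15],[25,0],[18,15],[-18,15]])*1e-3
best=[]
for a in np.arange(-.75,-.2,.02):
  Rm=np.array([[np.cos(a),-np.sin(a)],[np.sin(a),np.cos(a)]])
  for x in np.arange(.590,.606,.001):
    for y in np.arange(-.245,-.23,.001):
      p=((poly@Rm.T+[x,y]-lo)/G);m=np.zeros_like(g);cv2.fillPoly(m,[np.round(p[:,::-1]).astype(np.int32)],1)
      best.append((int((m&g).sum())/int((m|g).sum()),a,x,y))
best.sort(reverse=True)
for b in best[:6]: print(np.round(b,4))
b=np.array(best[:20]);print('mean',b.mean(0).round(4))
E
python3 knob.py
```

```text
6.95 [ 0.53142727 -0.23372478  0.25054651] [ 9.99998674e-01  1.60796975e-03 -2.29128399e-05 -2.54874638e-04] 0.05502902961181826
knob 0.71 [275. 207.] [ 0.512  -0.2273  0.    ]
knob 0.56 [283. 110.] [ 0.5981 -0.2345  0.    ]
knob 0.28 [372. 254.] [ 0.4661 -0.3192  0.    ]
knob_pointer 0.7 [249. 191.] [ 0.527  -0.2038  0.    ]
knob_pointer 0.67 [317.  25.] [ 0.6656 -0.262   0.    ]
2011 0.03869387010124509 233 59
[ 0.9193 -0.55    0.598  -0.237 ]
[ 0.9186 -0.53    0.598  -0.237 ]
[ 0.9083 -0.55    0.597  -0.237 ]
[ 0.9079 -0.51    0.598  -0.237 ]
[ 0.9072 -0.53    0.597  -0.237 ]
[ 0.9071 -0.57    0.598  -0.237 ]
mean [ 0.9032 -0.507   0.5978 -0.2373]
```

View pics/w5.png

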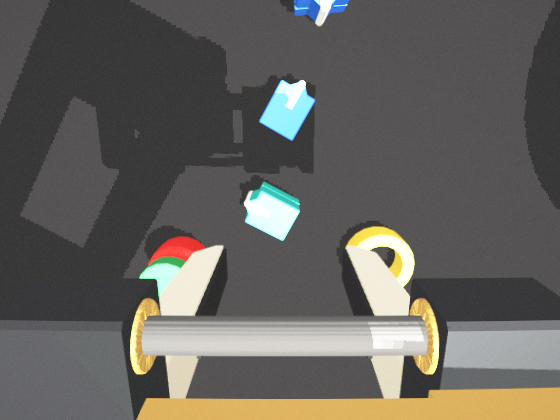

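The knob (287,108) is at (0.598, -0.237), yaw about -0.54 rad, footprint 30 mm wide. The bigger blue one is at (320,8). I'll move above it and align.

Request:
step_arm([
  {"x": 2.5, "y": 0, "z": 0, "yaw": 10},
  {"x": 5, "y": 0.1, "z": 2, "yaw": 20},
  {"x": 6.8, "y": 0.2, "z": 6, "yaw": 30},
  {"x": 6.8, "y": 0.2, "z": 10, "yaw": 31},
  {"x": 6.8, "y": 0.2, "z": 10, "yaw": 31},
])

```text
time: 7.72
eef_pos: [0.5951, -0.2363, 0.1466]
eef_rot: [0.964, -0.267, -0.004, -0.001]
force: [-0.0, -0.3, -0.6]
grip_width: 0.0552
gripper_force: 0.0
```

Run:
```python
from h import *
import time
S=[]
for i in range(4):
    s=r.get_state();S.append(np.r_[s['eef_pos'],R.from_quat(s['eef_rot']).as_euler('xyz')[[0,2]]])
    if i<3: vision.get_image('side')
S=np.array(S);print(S.round(4));m=S.mean(0)
yaw=m[4];d=R.from_euler('z',yaw).as_matrix()[:2,:2].T@(np.array([.598,-.237])-m[:2]);print('tool dx',d[0],'dy',-d[1],'yaw deg',np.degrees(yaw+.54))
```

```text
[[ 0.5951 -0.2363  0.1466  3.1408 -0.5408]
 [ 0.5966 -0.2371  0.1496  3.1412 -0.5406]
 [ 0.5978 -0.2377  0.1518 -3.1416 -0.5407]
 [ 0.5986 -0.2381  0.1532 -3.1414 -0.5408]]
tool dx 0.0006665792591587614 dy -0.0007687550288520892 yaw deg -0.04197165196738659
```

Request:
step_arm([
  {"x": 0, "y": 0, "z": 0, "yaw": 0},
  {"x": 0, "y": 0, "z": 0, "yaw": 0},
  {"x": 0, "y": 0, "z": 0, "yaw": 0},
])

```text
time: 8.25
eef_pos: [0.5984, -0.2378, 0.1516]
eef_rot: [0.964, -0.267, 0.001, 0.0]
force: [-0.0, 0.9, -0.5]
grip_width: 0.055
gripper_force: 0.0
```

Run:
```python
from h import *
for i in range(5):
    s=r.get_state();print(np.r_[s['time'],s['eef_pos'],s['qvel'][:3]].round(4)); vision.get_image('side')
```

```text
[ 8.250e+00  5.984e-01 -2.378e-01  1.516e-01  8.000e-04  8.400e-03
  2.600e-03]
[ 8.300e+00  5.982e-01 -2.378e-01  1.513e-01  1.100e-03  5.000e-03
  4.100e-03]
[ 8.350e+00  5.982e-01 -2.377e-01  1.510e-01  1.300e-03  4.400e-03
  2.300e-03]
[ 8.400e+00  5.981e-01 -2.377e-01  1.509e-01  8.000e-04  3.000e-03
  2.400e-03]
[ 8.450e+00  5.981e-01 -2.377e-01  1.507e-01 -2.000e-04  1.700e-03
  2.000e-03]
```

Request:
step_arm([
  {"x": 0, "y": 0, "z": 2.5, "yaw": 0},
  {"x": 0, "y": 0, "z": 4.5, "yaw": 0},
  {"x": 0, "y": 0, "z": 5.6, "yaw": 0},
  {"x": 0, "y": 0, "z": 5.6, "yaw": 0},
  {"x": 0, "y": 0, "z": 5.6, "yaw": 0},
])

```text
time: 9.12
eef_pos: [0.5986, -0.2378, 0.0954]
eef_rot: [0.964, -0.267, 0.0, 0.0]
force: [-0.4, -0.1, 0.5]
grip_width: 0.0548
gripper_force: 0.0
```

Request:
step_arm([
  {"x": 0, "y": 0, "z": 0, "yaw": 0},
  {"x": 0, "y": 0, "z": 0, "yaw": 0},
  {"x": 0, "y": 0, "z": 0, "yaw": 0},
  {"x": 0, "y": 0, "z": 0, "yaw": 0},
  {"x": 0, "y": 0, "z": 0, "yaw": 0},
  {"x": 0, "y": 0, "z": 0, "yaw": 0},
], hand=1, grip_force=40)

```text
time: 9.88
eef_pos: [0.5984, -0.2377, 0.0952]
eef_rot: [0.964, -0.267, 0.0, -0.0]
force: [-0.8, 0.9, 4.5]
grip_width: 0.0295
gripper_force: 40.0
```

Run:
```python
from h import *
s=r.get_state();print(s['time'],s['eef_pos'],R.from_quat(s['eef_rot']).as_euler('xyz'),s['grip_width'],s['gripper_force'])
```

```text
9.875 [ 0.59835946 -0.23767309  0.09516117] [-3.14143948e+00 -5.51857527e-04 -5.41059441e-01] 0.029519171092700934 40.00117264688015
```

Gripped (29.5 mm). Next I'll lift it and carry it to the box for a close look.

Request:
step_arm([
  {"x": 0, "y": 0, "z": -3, "yaw": 0},
  {"x": 0, "y": 0, "z": -8, "yaw": 0},
  {"x": 0, "y": 0, "z": -13, "yaw": 0},
  {"x": -3, "y": -3.2, "z": -17, "yaw": 0},
  {"x": -7, "y": -7.4, "z": -19, "yaw": 0},
  {"x": -11, "y": -11.7, "z": -20.5, "yaw": 0},
  {"x": -15, "y": -16, "z": -20.5, "yaw": 0},
  {"x": -19, "y": -20.2, "z": -20.5, "yaw": 0},
])

```text
time: 10.88
eef_pos: [0.5385, 0.035, 0.2996]
eef_rot: [0.964, -0.267, 0.0, 0.0]
force: [0.0, 0.1, -1.2]
grip_width: 0.0292
gripper_force: 40.0
```

Request:
step_arm([
  {"x": -4, "y": -4.2, "z": 0, "yaw": 0},
  {"x": -7.5, "y": -8, "z": 0, "yaw": 0},
  {"x": -9.2, "y": -9.8, "z": 0, "yaw": 0},
  {"x": -9.2, "y": -9.8, "z": 0, "yaw": 0},
  {"x": -9.2, "y": -9.8, "z": 0, "yaw": 0},
  {"x": -9.2, "y": -9.8, "z": 0, "yaw": 0},
])

```text
time: 11.62
eef_pos: [0.5112, 0.1637, 0.2995]
eef_rot: [0.963, -0.268, -0.0, 0.0]
force: [-0.8, 0.0, -1.3]
grip_width: 0.0296
gripper_force: 40.0
```

```bash
python3 box.py w6.png
python3 - <<'E'
from h import *
s=r.get_state();print(R.from_quat(s['eef_rot']).as_euler('xyz'),s['grip_width'])
E
```

```text
11.625 [0.51117382 0.16366729 0.2995442 ] [ 9.63431820e-01 -2.67953516e-01 -6.94838982e-05  1.92700502e-04]
stop_button_top 0.84 [123. 186.] [0.585  0.2655 0.092 ]
  cloud [0.5854 0.2655 0.0925]
spindle_seat 0.74 [277.  97.] [0.5794 0.1256 0.081 ]
  cloud [0.5792 0.1258 0.0955]
spindle_mark 0.9 [276.  63.] [0.6009 0.1136 0.081 ]
  cloud [0.601  0.1137 0.0819]
control_box 0.66 [219. 133.] [0.5826 0.1941 0.    ]
red 1238 [0.5848 0.2682 0.0924] [0.5849 0.2681 0.0925]
yel 549 [0.5855 0.1202 0.0892]
plate 41702 0.07059719828482999 ((0.5811972618103027, 0.19369442760944366), (0.25603121519088745, 0.14625026285648346), 87.88926696777344)
[ 3.14155032e+00  3.53528420e-06 -5.42051325e-01] 0.029666425305512115
```

View pics/w6.png

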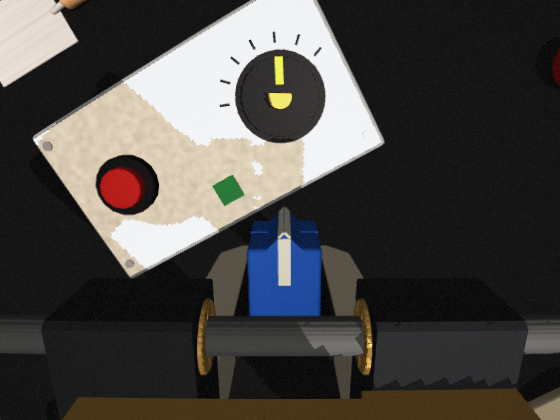

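The held blue knob is at (284,260), nose towards the shaft at (280,97), whose yellow mark is almost along the tool x axis. I'll measure both precisely.

```bash
cat > meas.py <<'E'
from h import *
from scipy.optimize import least_squares
im=shot('wrist');s=r.get_state()
P,u,v=cloud(im);rgb=im['pixels'][v,u].astype(int);hsv=cv2.cvtColor(im['pixels'],cv2.COLOR_RGB2HSV)[v,u]
near=np.hypot(P[:,0]-.5795,P[:,1]-.1245)<.034
C=P[near&(abs(P[:,2]-.0815)<.0025)];print('collar',len(C),np.median(C[:,2]))
# boundary points per angle bin
c=C[:,:2].mean(0)
for _ in range(4):
    d=C[:,:2]-c;a=np.arctan2(d[:,1],d[:,0]);rr=np.hypot(*d.T)
    B=np.array([C[(a>=t)&(a<t+.1745)][:,:2][np.argmax(rr[(a>=t)&(a<t+.1745)])] for t in np.arange(-np.pi,np.pi-.1,.1745)])
    f=least_squares(lambda p:np.hypot(B[:,0]-p[0],B[:,1]-p[1])-p[2],[*c,.03],loss='soft_l1',f_scale=.0005);c=f.x[:2]
print('circle',f.x.round(4))
sh=near&(P[:,2]>.0915)&(P[:,2]<.1);S=P[sh];print('shaft top',sh.sum(),np.median(S[:,2]),S.mean(0).round(4),S.min(0).round(4),S.max(0).round(4))
ye=near&(hsv[:,0]>20)&(hsv[:,0]<35)&(hsv[:,1]>120)&(hsv[:,2]>100)
M=P[ye&(abs(P[:,2]-.0815)<.003)];l=cv2.fitLine(M[:,:2].astype(np.float32),cv2.DIST_L2,0,.01,.01).ravel()
print('mark',len(M),M.mean(0).round(4),'line yaw',np.arctan(l[1]/l[0]),'yaw from centre',np.arctan2(*(M.mean(0)[:2]-c)[::-1]))
print('tool yaw',R.from_quat(s['eef_rot']).as_euler('xyz')[2],s['eef_pos'],s['time'])
# knob in tool frame
T=np.eye(4);T[:3,:3]=R.from_quat(s['eef_rot']).as_matrix();T[:3,3]=s['eef_pos']
K=(P-T[:3,3])@T[:3,:3];k=(np.abs(K[:,1])<.03)&(np.abs(K[:,0])<.04)&(K[:,2]>.045)&(K[:,2]<.1);
blue=k&(hsv[:,0]>95)&(hsv[:,0]<130)&(hsv[:,1]>100);wh=k&(hsv[:,1]<70)&(hsv[:,2]>150)
K2=K[blue|wh];print('knob z pct',np.percentile(K2[:,2],[1,20,50,80,99]).round(4))
tp=K2[K2[:,2]<np.percentile(K2[:,2],20)+.004];print('top x',np.percentile(tp[:,0],[1,50,99]).round(4),'y',np.percentile(tp[:,1],[1,50,99]).round(4))
print('all x max',np.percentile(K2[:,0],[99,99.8]).round(4))
for lo in (.058,.065,.07,.08,.085,.09):
    q=K2[abs(K2[:,2]-lo)<.002]; print(lo,len(q),q[:,0].max().round(4) if len(q) else '', q[np.argmax(q[:,0]),1].round(4) if len(q) else '')
W=K[wh];print('white',W.mean(0).round(4),len(W))
for d in vision.mark_of('knob_pointer',im)[:2]: print(d['conf'],px(d['xy']),proj(im,(T@[.025,0,.0952,1])[:3]))
E
python3 meas.py
```

```text
collar 4516 0.08166936241914044
circle [0.5784 0.1239 0.0298]
shaft top 341 0.09544343797753718 [0.5765 0.1248 0.0954] [0.5695 0.1151 0.0927] [0.5848 0.1327 0.0977]
mark 256 [0.5954 0.1147 0.082 ] line yaw -0.49745312 yaw from centre -0.4934385340019031
tool yaw -0.54178656631456 [0.51104521 0.16433725 0.29975084] 11.925
knob z pct [0.055  0.056  0.0567 0.0598 0.0923]
top x [-0.0119  0.0047  0.0221] y [-0.0125  0.0022  0.017 ]
all x max [0.0218 0.0237]
0.058 4132 0.0247 0.0026
0.065 187 0.0216 -0.0007
0.07 165 0.0216 0.0053
0.08 164 0.0228 0.0049
0.085 135 0.0217 0.0051
0.09 113 0.0216 0.0051
white [0.0128 0.0022 0.056 ] 645
0.57 [286.608 207.984] [279.35334023 205.28755286]
0.57 [69.608  1.218] [279.35334023 205.28755286]
```

Request:
step_arm([
  {"x": 0, "y": 0, "z": 4, "yaw": -1},
  {"x": 0, "y": 0, "z": 8, "yaw": -2.7},
  {"x": 0, "y": 0, "z": 10.2, "yaw": -2.7},
  {"x": 0, "y": 0, "z": 10.2, "yaw": -2.7},
  {"x": 0, "y": 0, "z": 10.2, "yaw": -2.7},
  {"x": 0, "y": 0, "z": 10.2, "yaw": -2.7},
])

```text
time: 12.72
eef_pos: [0.5119, 0.165, 0.1995]
eef_rot: [0.97, -0.244, 0.001, -0.001]
force: [0.1, -0.4, 0.3]
grip_width: 0.0298
gripper_force: 40.0
```

```bash
cat >> meas.py <<'E'
save(im,'w7.png')
l=cv2.fitLine(W[:,:2].astype(np.float32),cv2.DIST_L2,0,.01,.01).ravel();print('white line tool slope',l[1]/l[0],'y at x=0',l[3]-l[2]*l[1]/l[0])
for n,p in (('collar c',[*c,.0817]),('mark',M.mean(0)),('shafttop',S.mean(0))): print(n,'in tool',((np.array(p)-T[:3,3])@T[:3,:3]).round(4))
St=(S-T[:3,3])@T[:3,:3];print('shaft top tool min',St.min(0).round(4),'max',St.max(0).round(4))
E
python3 meas.py
```

```text
collar 10120 0.0817249754401178
circle [0.5786 0.1241 0.0298]
shaft top 793 0.09553612121116029 [0.5766 0.1251 0.0955] [0.5696 0.1151 0.0924] [0.5852 0.1329 0.0976]
mark 556 [0.5957 0.1147 0.0821] line yaw -0.49411973 yaw from centre -0.5042449586540013
tool yaw -0.49404761988458645 [0.51177727 0.16492457 0.19934506] 12.775
knob z pct [0.0548 0.0558 0.0564 0.0593 0.0917]
top x [-0.0121  0.0046  0.0219] y [-0.0127  0.002   0.0168]
all x max [0.0216 0.0235]
0.058 3508 0.0239 0.0016
0.065 187 0.0217 0.0049
0.07 151 0.0214 0.005
0.08 166 0.0225 0.0047
0.085 133 0.0216 0.0048
0.09 126 0.0215 0.0049
white [0.0125 0.002  0.0558] 632
0.7 [283.696 207.396] [279.87450215 204.92611749]
white line tool slope -0.0010740716 y at x=0 0.0019792868
collar c in tool [0.0779 0.0044 0.1178]
mark in tool [0.0974 0.0046 0.1175]
shafttop in tool [0.0758 0.0045 0.104 ]
shaft top tool min [ 0.0694 -0.0042  0.1019] max [0.0812 0.0132 0.1071]
```

View pics/w7.png

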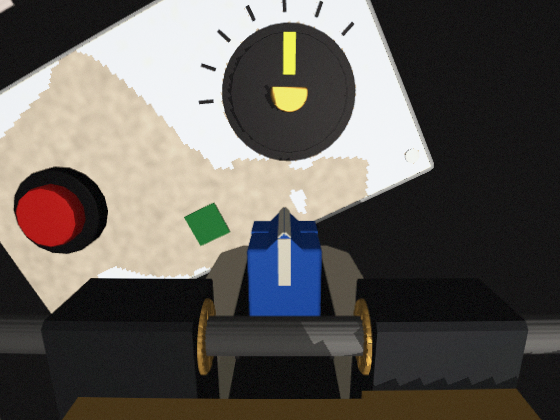

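The shaft is at (290,92) with its mark straight up, and the held knob's line is at (284,260), so the yaw is aligned. Now I'll fit the knob's top face in the tool frame.

```bash
cat > fit.py <<'E'
from h import *
im=shot('wrist');s=r.get_state()
T=np.eye(4);T[:3,:3]=R.from_quat(s['eef_rot']).as_matrix();T[:3,3]=s['eef_pos']
P,u,v=cloud(im);K=(P-T[:3,3])@T[:3,:3]
m=(abs(K[:,2]-.0562)<.0018)&(np.abs(K[:,0])<.035)&(np.abs(K[:,1])<.03);Q=K[m]
hs=cv2.cvtColor(im['pixels'],cv2.COLOR_RGB2HSV)[v,u][m];Q=Q[((hs[:,0]>95)&(hs[:,0]<130)&(hs[:,1]>100))|((hs[:,1]<70)&(hs[:,2]>150))]
G=.00025;lo=np.array([-.008,-.03]);q=Q[Q[:,0]>lo[0]]
g=np.zeros((160,240),np.uint8);ij=((q[:,:2]-lo)/G).astype(int);g[ij[:,0],ij[:,1]]=1;g=cv2.morphologyEx(g,cv2.MORPH_CLOSE,np.ones((9,9),np.uint8))
poly=np.array([[-18,-15],[18,-15],[25,0],[18,15],[-18,15]])*1e-3;res=[]
for a in (-.04,-.02,0,.02,.04):
  for x in np.arange(-.004,.0041,.0005):
    for y in np.arange(-.002,.0051,.0005):
      c,n=np.cos(a),np.sin(a);p=(poly@np.array([[c,n],[-n,c]])+[x,y]-lo)/G
      k=np.zeros_like(g);cv2.fillPoly(k,[np.round(p[:,::-1]).astype(np.int32)],1);res.append((int((k&g).sum())/int((k|g).sum()),a,x,y))
res.sort(reverse=True);print(np.array(res[:5]).round(4),np.array(res[:15]).mean(0).round(4))
for y0 in (-.012,-.008,-.004,0,.002,.004,.008,.012,.016):
    w=q[abs(q[:,1]-y0)<.0006];print(y0,w[:,0].max().round(4) if len(w) else '')
E
python3 fit.py
```

```text
[[ 0.9587  0.     -0.0025  0.002 ]
 [ 0.9566  0.     -0.003   0.002 ]
 [ 0.9563  0.02   -0.0025  0.002 ]
 [ 0.9556  0.     -0.002   0.002 ]
 [ 0.955   0.02   -0.003   0.002 ]] [ 0.9521  0.004  -0.0026  0.002 ]
-0.012 0.0171
-0.008 0.0177
-0.004 0.0186
0 0.0238
0.002 0.0242
0.004 0.0234
0.008 0.0189
0.012 0.0179
0.016 0.0176
```

Request:
step_arm([
  {"x": 3, "y": 0.1, "z": 0, "yaw": 0},
  {"x": 6, "y": 0.2, "z": 0, "yaw": 0},
  {"x": 7.5, "y": 0.24, "z": 0, "yaw": 0},
  {"x": 7.83, "y": 0.24, "z": 0, "yaw": 0},
  {"x": 7.83, "y": 0.24, "z": 0, "yaw": 0},
  {"x": 7.83, "y": 0.24, "z": 0, "yaw": 0},
  {"x": 7.83, "y": 0.24, "z": 0, "yaw": 0},
])

```text
time: 13.75
eef_pos: [0.5783, 0.1259, 0.1978]
eef_rot: [0.97, -0.244, -0.0, -0.0]
force: [0.7, 0.1, -0.2]
grip_width: 0.0297
gripper_force: 40.0
```

Run:
```python
from h import *
T0=np.array([.51177727,.16492457,.19934506]);y=-.494
for i in range(3):
    s=r.get_state();p=s['eef_pos']-T0;c,n=np.cos(y),np.sin(y)
    print(s['time'],s['eef_pos'].round(4) if hasattr(s['eef_pos'],'round') else s['eef_pos'],'moved tool x',p[0]*c+p[1]*n,'y',p[0]*n-p[1]*c,R.from_quat(s['eef_rot']).as_euler('xyz')[2],s['force']);vision.get_image('side')
```

```text
13.75 [0.5783 0.1259 0.1978] moved tool x 0.0770641380213569 y 0.002788337187205489 -0.4934151684590735 [ 0.67158063  0.11385672 -0.20480009]
13.8 [0.5784 0.1259 0.1978] moved tool x 0.07716159514674464 y 0.002805862839744065 -0.4934304824477733 [ 0.05658411  0.0452972  -0.40911205]
13.85 [0.5785 0.1258 0.1978] moved tool x 0.07726181102271977 y 0.0028225814986262907 -0.49350336409710094 [-0.45177078 -0.60457064 -0.69221739]
```

Request:
step_arm([
  {"x": 0.09, "y": -0.03, "z": 0.3, "yaw": 0},
  {"x": 0.09, "y": -0.03, "z": 0.6, "yaw": 0},
  {"x": 0.09, "y": -0.03, "z": 0.8, "yaw": 0},
  {"x": 0.09, "y": -0.03, "z": 0.9, "yaw": 0},
  {"x": 0.09, "y": -0.03, "z": 1.0, "yaw": 0},
  {"x": 0.09, "y": -0.03, "z": 1.0, "yaw": 0},
])

```text
time: 14.65
eef_pos: [0.5796, 0.1253, 0.1877]
eef_rot: [0.97, -0.244, -0.0, 0.0]
force: [0.2, 0.4, -1.2]
grip_width: 0.0296
gripper_force: 40.0
```

No force 3 mm below the shaft top, so the bore is on the shaft. I'll carry on down.

Request:
step_arm([
  {"x": 0, "y": 0, "z": 0.2, "yaw": 0},
  {"x": 0, "y": 0, "z": 0.4, "yaw": 0},
  {"x": 0, "y": 0, "z": 0.5, "yaw": 0},
  {"x": 0, "y": 0, "z": 0.5, "yaw": 0},
])

```text
time: 15.15
eef_pos: [0.5796, 0.1253, 0.1826]
eef_rot: [0.97, -0.244, -0.0, 0.0]
force: [-0.0, -0.5, 0.4]
grip_width: 0.0298
gripper_force: 40.0
```

Request:
step_arm([
  {"x": 0, "y": 0, "z": 0.2, "yaw": 0},
  {"x": 0, "y": 0, "z": 0.4, "yaw": 0},
  {"x": 0, "y": 0, "z": 0.6, "yaw": 0},
  {"x": 0, "y": 0, "z": 0.7, "yaw": 0},
  {"x": 0, "y": 0, "z": 0.7, "yaw": 0},
])

```text
time: 15.78
eef_pos: [0.5796, 0.1253, 0.1759]
eef_rot: [0.97, -0.244, -0.0, 0.0]
force: [-1.6, 0.3, 2.1]
grip_width: 0.0296
gripper_force: 40.0
```

Request:
step_arm([
  {"x": 0, "y": 0, "z": 0, "yaw": 0},
  {"x": 0, "y": 0, "z": 0.2, "yaw": 0},
  {"x": 0, "y": 0, "z": 0.4, "yaw": 0},
  {"x": 0, "y": 0, "z": 0.6, "yaw": 0},
  {"x": 0, "y": 0, "z": 0.75, "yaw": 0},
  {"x": 0, "y": 0, "z": 0.75, "yaw": 0},
  {"x": 0, "y": 0, "z": 0.75, "yaw": 0},
], grip_force=50)

```text
time: 16.65
eef_pos: [0.58, 0.1254, 0.17]
eef_rot: [0.97, -0.244, 0.0, -0.0]
force: [-6.9, -1.9, 14.8]
grip_width: 0.0295
gripper_force: 50.0
```

Run:
```python
from h import *
im=shot('wrist');s=r.get_state();print(s['time'],s['eef_pos'],s['force'],s['gripper_force']);save(im,'w8.png')
P,u,v=cloud(im);rgb=im['pixels'][v,u].astype(int);d=np.hypot(P[:,0]-.5785,P[:,1]-.124)
c=P[(d<.028)&(rgb.max(1)<110)&(P[:,2]>.068)&(P[:,2]<.085)];print('collar',len(c),np.median(c[:,2]))
for t in('knob_pointer','spindle_mark'):
    for k in vision.mark_of(t,im)[:2]: print(t,k['conf'],px(k['xy']),at_z(im,px(k['xy']),.0755))
red=(rgb[:,0]>120)&(rgb[:,1]<70)&(P[:,2]>.06);print('button z',np.median(P[red][:,2]) if red.any() else None)
```

```text
16.7 [0.57996329 0.12537705 0.17002835] [-7.35413305 -0.8086917  14.7466788 ] 50.005170330405235
collar 2190 0.07579652368471144
knob_pointer 0.84 [283.192 204.204] [0.60166826 0.11177883 0.0755    ]
spindle_mark 0.59 [279.384 207.984] [0.60087383 0.11432112 0.0755    ]
button z 0.09246807297495999
```

View pics/w8.png

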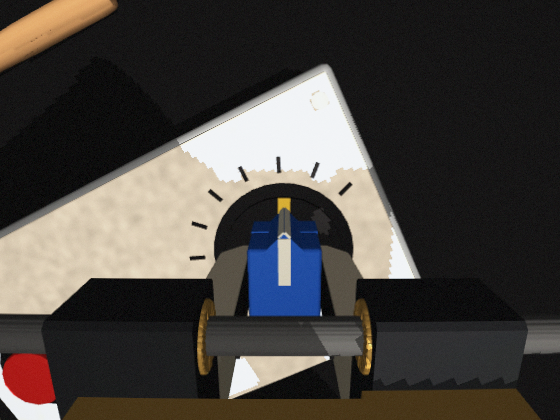

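The knob is seated with its pointer (284,207) right at the yellow mark (284,203). The collar is 5.9 mm down (0.0758 against 0.0817), and the button is up. Handing in.

```bash
python3 -c "
from bench import job
print(job.hand_in())"
```

```text
the job is handed in; nothing more can be done
None
```

I pressed the stop button down and it came back up, then fitted the knob with its pointer on the yellow mark. I handed in still gripping it, with the shaft about 5.9 mm down; the hand-in returned no verdict.

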